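Lock the four clips of the dry box

ROBOT

A 6-joint arm with a two-finger parallel gripper is mounted at the origin on the work surface. World frame = base frame: x ahead of the robot, y to its left, z up, the work surface at z = 0. Lengths are in m, angles in degrees, forces in N, time in s.
With the tool pointing down it reaches from about 0.375 to 0.9 m from the base axis. Payload 3.1 kg.
Tool frame: the origin (TCP) lies at the very end of the fingers, on their centre line; the grasp point (between the pads) lies 19 mm behind it; z points along the fingers, y is the direction in which the jaws open and shut (so a half turn about z gives the same grasp; the last joint's range is limited). The gripper opens to 87 mm and grips with 3 to 60 N. Pads are 19 mm wide; open, the fingers measure 117 mm over their backs; the gripper's body (75 mm by 190 mm) begins 51 mm behind the grasp point.
Start: joints at [-87.405, 30.224, 82.088, -0, 67.689, -10.227], TCP at [0.139, -0.609, 0.223] pointing down, gripper open.
Joint ranges: [-176.69, 176.69], [-43.24, 126.21], [12.49, 139.97], [-82, 262], [0, 151.66], [-163.58, 163.58]. Speed limits (degrees/s): [159.86, 159.86, 180, 180, 180, 180].

INTERFACE

Orientations are given as a 3x3 rotation matrix whose columns are the frame's x, y, z axes.
In Python, from rig import readout, capture, camera_model, bot, spot_in, regions_of gives the robot as it stands.
- The arm moves only by the tool send_rows, never from a script. Its argument "moves" is a list that holds one entry, the list of rows, each a list of 7 numbers: the turn, a rotation vector about the tool's x, y, z in degrees, then the shift along the tool's x, y, z in cm, then the opening, from -1 (shut) to 1 (fully open). A call has exactly 5 rows; each row shifts and turns the commanded pose from where the row before left it, along the tool's axes as they then stand; what a row does not reach is not made up. A row lasts 1/10 s, in which the tool goes at most 50 mm and 8.59 degrees, less where a joint would pass 70% of its speed; a pose out of reach is approached as far as the arm can. A call with a gripper value outside its range is refused whole. The fingers move at their own pace and stop on an object; the grip force is fixed at half the most. Time passes only in rows, so rows that do not move let the fingers close, or fill a call up. It gives the time, the measured TCP pose, the force and the opening at its end, in the units of the state.
- readout.read_state(): the state, without advancing time (a new reading comes with each control period).
- capture(name): name is "side" or "top" or "wrist"; returns the picture (480x640x3 uint8, blue, green, red); there is no depth.
- camera_model(name): a dict with "camera_matrix" (3x3 intrinsics, pixels), "pose" (4x4, takes a point from camera to world coordinates). Camera axes: x right, y up, looking along -z (the intrinsics and any distortion apply to the point x, -y, -z); pixel columns grow to the right and rows downward; lengths in m; the calibration is good to about 2 mm. A picture is of the moment at which its call begins: read the wrist's pose just before it. camera_model takes no time and is no camera call; for the wrist camera it gives the pose at the moment of the call.
- bot.hand_in(): hands the job in, once; it reports no verdict.
Trained networks look in the newest picture that a camera, given by its name, has taken for a name from the list of things; names that differ only in an ending like _2 or _b are one class to them, and where a whole thing is asked for, a point or a joint stands for the part that bears it (a point fixed in the world has none). Each returns a list of dicts, best first, with "p" (0 to 1); they miss things now and then, are a little off and sometimes report something else, mostly with a low value. They report only what shows in the picture. A call takes as long as a camera call. They do not tell look-alikes from the thing itself.
- spot_in(camera, thing): "location" ([x, y, z] in m, in world coordinates, good to about 4 mm: the middle of the surface that is visible of it).
- regions_of(camera, thing): "mask" (480x640 bool, what is visible of it).
The state is a dict: "time_s": time; "joint_positions": joint angles; "qvel": joint speeds; "tau": joint torques, N m; "position": TCP position; "tcp_rot": TCP orientation; "force": force on the tool from outside, world axes, zero at the start; "moment": the same for the moment, N m; "opening": opening from 0.0 (shut) to 1.0 (fully open).
Only numpy, scipy, OpenCV 4.12 (cv2) and the standard library are available. Lean on these libraries where they do the work, as an engineer would, in place of code of your own. Each camera call takes 0.05 s, during which the arm holds its last target. There are 200 camera calls.

TASK

Lock the lid of the larger box, the one with a clip on each of its four sides: flip all four clips fully down against the sides of the box, leaving it standing where it is. Do not touch the smaller two-clip box beside it.

Things in the scene. Friction and masses are not known exactly. Their poses are not given: they have to be found in the camera images.
- dry_box: The larger of two white snap-lock boxes with grey lids, standing loose on the cart: 170 (x) x 130 (y) x 85 mm high, about 2.2 kg, lid already seated (one solid piece with the box). A white hinged clip sticks out from the middle of each of its four sides; at least 25 mm of free room beyond each clip. Origin: centre of the underside; z up, x along its longer sides.
- small_box: The smaller white snap-lock box with a grey lid, to be left alone: 100 (x) x 80 (y) x 60 mm high, with only two clips, on its short ends, also sticking out (by 28 mm). Origin: centre of the underside; z up.
- clip_back (a joint): Clip on the larger box's +x side: flap 44 mm wide, 36 long, 4 thick. Level hinge line parallel to the side, centre at (88, 0, 78) mm in the box's frame, 8 mm barrel. 0 = folded down flat on the side (end stop), 1.57 = sticking out level, more = free edge higher; starts at 1.2 to 1.9. Stiff: stays where left, about 1 N at the free edge moves it.
- clip_left (a joint): Clip on the larger box's +y side: flap 44 mm wide, 36 long, 4 thick. Level hinge line parallel to the side, centre at (0, 68, 78) mm in the box's frame, 8 mm barrel. 0 = folded down flat on the side (end stop), 1.57 = sticking out level, more = free edge higher; starts at 1.2 to 1.9. Stiff: stays where left, about 1 N at the free edge moves it.
- clip_front (a joint): Clip on the larger box's -x side: flap 44 mm wide, 36 long, 4 thick. Level hinge line parallel to the side, centre at (-88, 0, 78) mm in the box's frame, 8 mm barrel. 0 = folded down flat on the side (end stop), 1.57 = sticking out level, more = free edge higher; starts at 1.2 to 1.9. Stiff: stays where left, about 1 N at the free edge moves it.
- clip_right (a joint): Clip on the larger box's -y side: flap 44 mm wide, 36 long, 4 thick. Level hinge line parallel to the side, centre at (0, -68, 78) mm in the box's frame, 8 mm barrel. 0 = folded down flat on the side (end stop), 1.57 = sticking out level, more = free edge higher; starts at 1.2 to 1.9. Stiff: stays where left, about 1 N at the free edge moves it.
Things that resemble listed ones, but are neither listed nor needed, are in the scene too. What is shaped like the dry_box but blue is not meant.

How it is judged (in metres and radians):
At the end, for the whole second after the job is handed in: All four clips of the dry box are within 0.26 rad (15 degrees) of flat against its sides; the dry box stands upright (within 0.1 rad), at rest, within 50 mm of where it started; the small box is within 20 mm of where it started (value of joint each of clip_back, clip_left, clip_front, clip_right below 0.26 rad and distance of dry_box from where it was at the start of the episode below 0.05 m and angle between dry_box's own z axis and vertical below 0.1 rad and linear speed of dry_box below 0.02 m/s and distance of small_box from where it was at the start of the episode below 0.02 m); the robot touches nothing.
It fails at once if the robot touches the small two-clip box or its clips (over 1 N) (contact force between any of the fingers, the arm and small_box above 1 N).
It also fails if it takes over 51 s, if anything falls off the work surface, if the arm or the gripper's body presses on something with over 40 N, if the wrist force passes 120 N, or if a joint passes its speed limit or range.

## Working session

There is one attempt and no reset: what is moved stays moved. The work goes in short steps, Python scripts to look and compute and a tool call to move; the robot and the scene stay as the last step left them, time stands still between calls to the robot, and variables do not carry over. Pictures are saved under pics/ and viewed, about 8 in all and at most 12, crops included, and the job is handed in when it is done.

Besides the shell and the picture viewer there is one more tool, called by a JSON object that holds its "fn" and its "kwargs", one argument or row to a line. send_rows: Moves the arm, as the interface text tells. Its arguments: {"type":"object","properties":{"moves":{"type":"array","items":{"type":"array","items":{"type":"array","items":{"type":"number"}}}}},"required":["moves"]}

```bash
mkdir -p pics; ls; python3 - <<'E'
from rig import readout, capture, camera_model, bot, spot_in, regions_of
import cv2,numpy as np
for c in ("top","side"):
    im=capture(c); cv2.imwrite(f"pics/{c}1.png",im)
    m=camera_model(c); print(c,np.round(m["camera_matrix"],1).tolist(),np.round(m["pose"],3).tolist(), [k for k in m])
    for t in ("dry_box","small_box","clip_back"):
        print(t,[(np.round(d["location"],3).tolist(),round(d["p"],2)) for d in spot_in(c,t)])
s=readout.read_state(); print(s["time_s"],s["position"],s["tcp_rot"])
E
```

```text
pics
top [[555.0, 0.0, 318.8], [0.0, 555.0, 245.6], [0.0, 0.0, 1.0]] [[0.018, 0.984, -0.175, 0.442], [-1.0, 0.015, -0.021, -0.121], [-0.018, 0.175, 0.984, 1.098], [0.0, 0.0, 0.0, 1.0]] ['camera_matrix', 'pose']
dry_box [([0.426, -0.44, 0.088], 0.96), ([0.768, -0.279, 0.086], 0.83)]
small_box [([0.561, 0.156, 0.067], 0.86)]
clip_back [([0.64, -0.102, 0.077], 0.79), ([0.721, -0.352, 0.083], 0.69)]
side [[618.3, 0.0, 312.9], [0.0, 618.3, 243.6], [0.0, 0.0, 1.0]] [[-0.898, 0.287, -0.335, 0.187], [-0.441, -0.603, 0.665, 0.718], [-0.011, 0.745, 0.668, 0.911], [0.0, 0.0, 0.0, 1.0]] ['camera_matrix', 'pose']
dry_box [([0.418, -0.419, 0.082], 0.77), ([0.533, -0.105, 0.091], 0.68), ([0.755, -0.252, 0.08], 0.65)]
small_box [([0.56, 0.17, 0.058], 0.91)]
clip_back [([0.641, -0.099, 0.077], 0.64)]
0.4 [ 0.13874715 -0.60932305  0.22243437] [[ 9.75060644e-01  2.21938596e-01  8.55405219e-06]
 [ 2.21938588e-01 -9.75060621e-01  2.21377246e-04]
 [ 5.74728744e-05 -2.13957765e-04 -9.99999975e-01]]
```

View pics/top1.png

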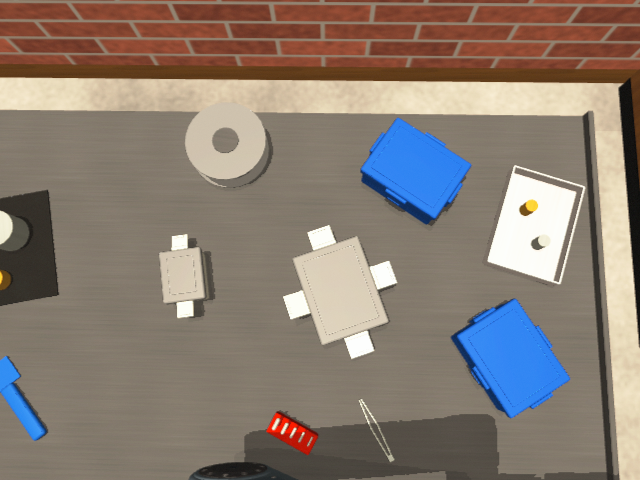

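View pics/side1.png

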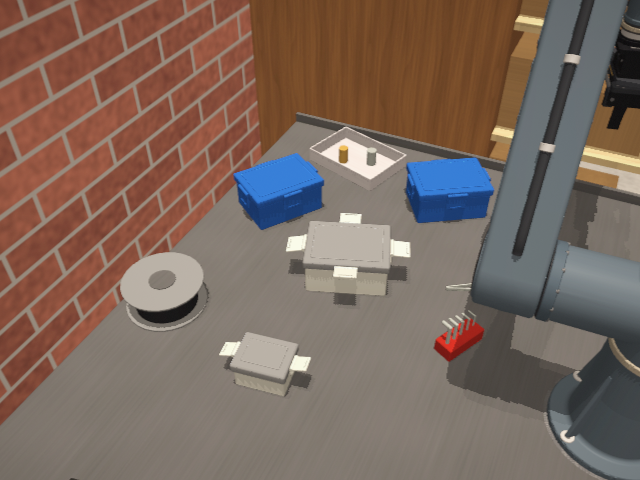

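The thing meant is the white/grey box with four clips at top pixel (340,290). The two blue boxes at (415,170) and (510,358) are look-alikes, and the two-clip one at (182,275) is the small box to avoid. I'll measure the lid and confirm in a crop.

```bash
cat > h.py <<'E'
from rig import readout, capture, camera_model, bot, spot_in, regions_of
import cv2,numpy as np
np.set_printoptions(suppress=True,precision=4)
def plane(c,uv,z):
    m=camera_model(c);K,P=m["camera_matrix"],np.array(m["pose"])
    p=np.atleast_2d(np.array(uv,float)); d=np.c_[(p[:,0]-K[0][2])/K[0][0],-(p[:,1]-K[1][2])/K[1][1],-np.ones(len(p))]@P[:3,:3].T
    return P[:3,3]+d*((z-P[2,3])/d[:,2:])
def proj(c,X):
    m=camera_model(c);K,P=m["camera_matrix"],np.array(m["pose"])
    q=(np.atleast_2d(X)-P[:3,3])@P[:3,:3]
    return np.c_[K[0][2]+K[0][0]*q[:,0]/-q[:,2],K[1][2]+K[1][1]*q[:,1]/q[:,2]]
def box(cx,cy,yaw,pts):
    a=np.radians(yaw);R=np.array([[np.cos(a),-np.sin(a),0],[np.sin(a),np.cos(a),0],[0,0,1]])
    return np.array(pts)@R.T+[cx,cy,0]
E
python3 - <<'E'
from h import *
im=cv2.imread("pics/top1.png")
c=im[215:370,270:410].astype(int)
lid=np.zeros(im.shape[:2],np.uint8)
g=c.mean(2); print("samples lid,clip,table",im[290,340],im[275,383],im[300,420])
ref=im[285:296,335:346].reshape(-1,3).mean(0)
lid[215:370,270:410]=(np.abs(c-ref).max(2)<22)*255
lid=cv2.morphologyEx(lid,cv2.MORPH_CLOSE,np.ones((7,7)))
n,L,S,C=cv2.connectedComponentsWithStats(lid); k=L==L[290,340]
W=plane("top",np.argwhere(k)[:,::-1],0.085)[:,:2]
r=cv2.minAreaRect((W*1000).astype(np.float32)); print(r)
(cx,cy),(w,h),a=r; yaw=a if w>h else a-90
cx/=1000;cy/=1000;print("box",cx,cy,yaw)
for z,col in((.085,(0,0,255)),(0,(255,0,0))):
    q=proj("top",box(cx,cy,yaw,[[sx*.085,sy*.065,z] for sx,sy in((1,1),(1,-1),(-1,-1),(-1,1))]))
    cv2.polylines(im,[np.round(q*8).astype(int)],True,col,1,shift=3)
for h in([.088,0],[-.088,0],[0,.068],[0,-.068]):
    u=np.array(h)/np.linalg.norm(h); t=np.array([-u[1],u[0]])*.022
    e=[[*(h+t),.078],[*(h+t+u*.036),.078],[*(h-t+u*.036),.078],[*(h-t),.078]]
    cv2.polylines(im,[np.round(proj("top",box(cx,cy,yaw,e))*8).astype(int)],True,(0,160,0),1,shift=3)
cv2.imwrite("pics/crop1.png",cv2.resize(im[210:375,260:420],None,fx=3.5,fy=3.5,interpolation=cv2.INTER_CUBIC))
# tool-frame shift to points above
s=readout.read_state();R=np.array(s["tcp_rot"]);print("tool yaw",np.degrees(np.arctan2(R[1,0],R[0,0])))
for d in([.113,0],[-.113,0],[0,.1],[0,-.1]): print(d,box(cx,cy,yaw,[[*d,0]]))
E
```

```text
samples lid,clip,table [186 207 221] [252 254 253] [110 124 133]
((543.782470703125, -133.05435180664062), (183.0795440673828, 139.37155151367188), 19.936683654785156)
box 0.543782470703125 -0.13305435180664063 19.936683654785156
tool yaw 12.822921193676068
[0.113, 0] [[ 0.65   -0.0945  0.    ]]
[-0.113, 0] [[ 0.4376 -0.1716  0.    ]]
[0, 0.1] [[ 0.5097 -0.039   0.    ]]
[0, -0.1] [[ 0.5779 -0.2271  0.    ]]
```

View pics/crop1.png

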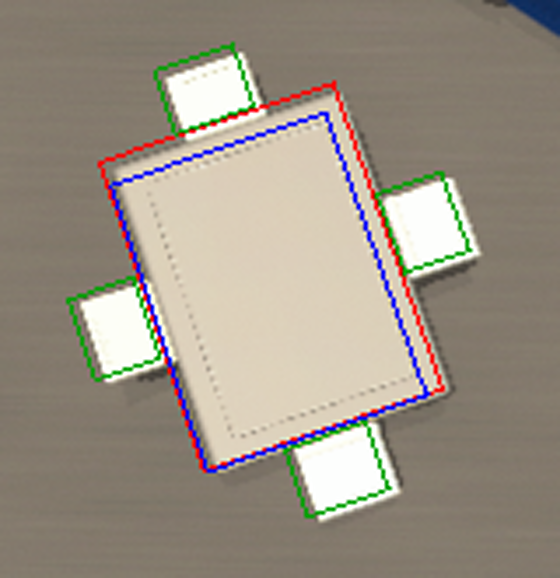

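The crop confirms the four-clip white box, at full-image pixels about (342,291). The overlay sits about 2 px up and left, so I take the centre as (0.540, -0.137) with yaw 20°. Next I approach with the fingers shut.

{"fn": "send_rows", "kwargs": {
  "moves": [
    [[0, 0, 0, 3.9, -2.1, 0, -1], [0, 0, 0, 3.9, -2.1, 0, -1], [0, 0, 0, 3.9, -2.1, 0, -1], [0, 0, 0, 3.9, -2.1, 0, -1], [0, 0, 0, 3.9, -2.1, 0, -1]]
  ]
}}

```text
time_s: 0.9
position: [0.3067, -0.4626, 0.2227]
tcp_rot: [[0.975, 0.221, 0.0], [0.221, -0.975, -0.0], [0.0, 0.0, -1.0]]
force: [-0.6, -0.1, 0.9]
opening: 0.63
```

{"fn": "send_rows", "kwargs": {
  "moves": [
    [[0, 0, 0, 3.9, -2.1, 0, -1], [0, 0, 0, 3.9, -2.1, 0, -1], [0, 0, 0, 3.9, -2.1, 0, -1], [0, 0, 0, 3.9, -2.1, 0, -1], [0, 0, -7.2, 0, 0, 0, -1]]
  ]
}}

```text
time_s: 1.4
position: [0.4425, -0.3432, 0.2228]
tcp_rot: [[0.937, 0.351, 0.002], [0.351, -0.937, 0.001], [0.002, -0.001, -1.0]]
force: [-0.4, -0.1, 0.1]
opening: 0.169
```

{"fn": "send_rows", "kwargs": {
  "moves": [
    [[0, 0, 0, 4, -1.6, 2, -1], [0, 0, 0, 4, -1.6, 2, -1], [0, 0, 0, 4, -1.6, 2, -1], [0, 0, 0, 4, -1.6, 2, -1], [0, 0, 0, 0, 0, 2, -1]]
  ]
}}

```text
time_s: 1.9
position: [0.5714, -0.2286, 0.122]
tcp_rot: [[0.938, 0.347, 0.003], [0.347, -0.938, -0.0], [0.003, 0.001, -1.0]]
force: [0.4, -0.7, 0.2]
opening: 0.005
```

```bash
cat > b.py <<'E'
from h import *
def rel(cx=.540,cy=-.137,yaw=20):
    s=readout.read_state();p=np.array(s["position"])-[cx,cy,0];a=np.radians(yaw);R=np.array(s["tcp_rot"])
    print("t",s["time_s"],"box-frame mm",1000*np.array([p[0]*np.cos(a)+p[1]*np.sin(a),-p[0]*np.sin(a)+p[1]*np.cos(a),p[2]]),"yaw",np.degrees(np.arctan2(R[1,0],R[0,0])),"F",np.array(s["force"]),s["opening"])
rel()
E
python3 b.py; python3 - <<'E'
from h import *
im=capture("top");cv2.imwrite("pics/top2.png",cv2.resize(im[170:400,210:470],None,fx=3,fy=3)[:600])
im=capture("side");cv2.imwrite("pics/side2.png",cv2.resize(im[170:330,240:460],None,fx=3,fy=3))
E
```

```text
t 1.9 box-frame mm [ -1.8195 -96.8682 122.016 ] yaw 20.32443388641021 F [ 0.3693 -0.6805  0.2234] 0.004563840748373421
```

View pics/side2.png

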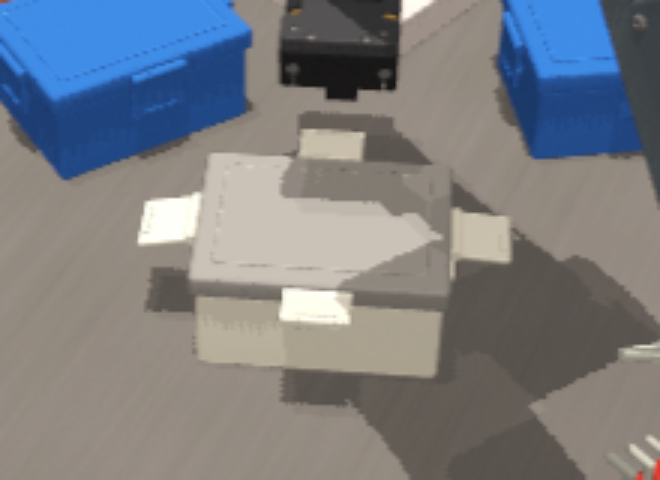

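The side crop shows the shut fingers above and just behind the far (right-side) clip, with all four clips still level. Descending now.

{"fn": "send_rows", "kwargs": {
  "moves": [
    [[0, 0, 0, 0, 0, 2, -1], [0, 0, 0, 0, 0, 1.5, -1], [0, 0, 0, 0, 0, 1.3, -1], [0, 0, 0, 0, 0, 1.3, -1], [0, 0, 0, 0, 0, 1.3, -1]]
  ]
}}

```text
time_s: 2.5
position: [0.5677, -0.2331, 0.0482]
tcp_rot: [[0.94, 0.342, 0.001], [0.342, -0.94, -0.001], [0.001, 0.001, -1.0]]
force: [1.0, 0.1, 1.2]
opening: 0.01
```

{"fn": "send_rows", "kwargs": {
  "moves": [
    [[0, 0, 0, 0, -0.4, 0, -1], [0, 0, 0, 0, -0.3, 0, -1], [0, 0, 0, 0, -0.2, 0, -1], [0, 0, 0, 0, -0.1, 0, -1], [0, 0, 0, 0, 0, 0, -1]]
  ]
}}

```text
time_s: 3.0
position: [0.5643, -0.2228, 0.0491]
tcp_rot: [[0.939, 0.343, 0.001], [0.343, -0.939, -0.0], [0.001, 0.001, -1.0]]
force: [-0.1, -0.5, 0.7]
opening: 0.005
```

```bash
python3 b.py
```

```text
t 3.0 box-frame mm [ -6.4998 -88.8885  49.0911] yaw 20.035742123994197 F [-0.0525 -0.5284  0.6829] 0.005295603414454784
```

{"fn": "send_rows", "kwargs": {
  "moves": [
    [[0, 0, 0, 0, -0.2, 0, -1], [0, 0, 0, 0, -0.2, 0, -1], [0, 0, 0, 0, 0, 0, -1], [0, 0, 0, 0, 0, 0, -1], [0, 0, 0, 0, 0, 0, -1]]
  ]
}}

```text
time_s: 3.5
position: [0.5625, -0.2189, 0.0485]
tcp_rot: [[0.94, 0.342, -0.0], [0.342, -0.94, 0.0], [-0.0, -0.001, -1.0]]
force: [0.2, 0.7, 0.4]
opening: 0.008
```

```bash
python3 b.py;  python3 - <<'E'
from h import *
im=capture("wrist");cv2.imwrite("pics/w3.png",im)
E
```

```text
t 3.5 box-frame mm [ -6.8738 -84.6139  48.5293] yaw 20.023227803195333 F [0.1557 0.6649 0.3594] 0.00781451528844565
```

View pics/w3.png

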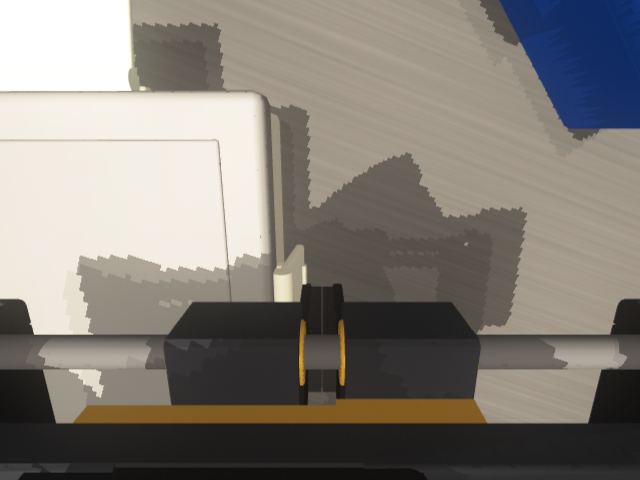

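The wrist view shows the right clip folding down at px (290,270), between the box side and the fingers (303–342). The tips are slimmer than I assumed, so I push further in.

{"fn": "send_rows", "kwargs": {
  "moves": [
    [[0, 0, 0, 0, -0.2, 0, -1], [0, 0, 0, 0, -0.2, 0, -1], [0, 0, 0, 0, -0.2, 0, -1], [0, 0, 0, 0, 0, 0, -1], [0, 0, 0, 0, 0, 0, -1]]
  ]
}}

```text
time_s: 4.05
position: [0.5621, -0.217, 0.0488]
tcp_rot: [[0.939, 0.343, 0.004], [0.343, -0.939, -0.006], [0.001, 0.007, -1.0]]
force: [0.5, -9.7, -2.7]
opening: 0.012
```

```bash
python3 b.py
```

```text
t 4.05 box-frame mm [ -6.5884 -82.7667  48.8038] yaw 20.077797860653796 F [ 0.4773 -9.737  -2.7495] 0.011900063668288094
```

{"fn": "send_rows", "kwargs": {
  "moves": [
    [[0, 0, 0, 0, 2, 0, -1], [0, 0, 0, 0, 0, -2.5, -1], [0, 0, 0, 0, 0, -4.5, -1], [0, 0, 0, -3, -3, 0, -1], [0, 0, 0, -3, -3, 0, -1]]
  ]
}}

```text
time_s: 4.55
position: [0.4911, -0.1968, 0.12]
tcp_rot: [[0.94, 0.342, 0.004], [0.342, -0.94, -0.002], [0.003, 0.003, -1.0]]
force: [-0.0, 0.5, -0.4]
opening: 0.007
```

{"fn": "send_rows", "kwargs": {
  "moves": [
    [[0, 0, 0, -3, -3, 0, -1], [0, 0, 0, -1.3, -0.9, 0, -1], [0, 0, 0, 0, 0, 0, -1], [0, 0, 0, 0, 0, 0, -1], [0, 0, 0, 0, 0, 0, -1]]
  ]
}}

```text
time_s: 5.05
position: [0.4387, -0.1757, 0.1188]
tcp_rot: [[0.94, 0.342, 0.002], [0.342, -0.94, -0.001], [0.002, 0.002, -1.0]]
force: [0.1, 0.3, 0.4]
opening: 0.007
```

```bash
python3 b.py;  python3 - <<'E'
from h import *
im=capture("wrist");im2=capture("side")[170:330,240:460]
cv2.imwrite("pics/w4.png",np.hstack([im[::2,::2],cv2.resize(im2,(330,240))]))
E
```

```text
t 5.05 box-frame mm [-108.4006   -1.7276  118.7913] yaw 20.01559183935298 F [0.1428 0.305  0.3596] 0.006916098346300665
```

View pics/w4.png

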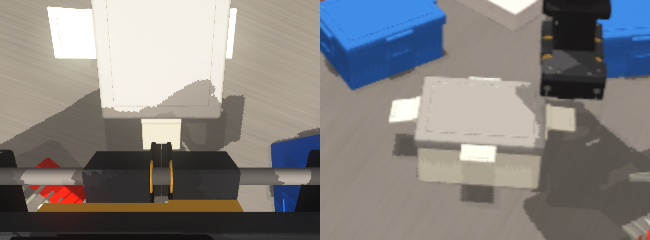

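```bash
python3 - <<'E'
from h import *
w=capture("wrist");s=capture("side")
q=proj("side",box(.540,-.137,20,[[0,-.068,.078],[0,-.104,.078],[0,-.072,.078],[0,-.07,.043]]));print(q)
u,v=q[0].astype(int)
q=proj("wrist",box(.540,-.137,20,[[0,-.065,.085],[0,-.072,.078],[0,-.104,.078],[0,-.07,.043]]));print(q)
cv2.imwrite("pics/c5.png",np.hstack([cv2.resize(w[0:160,400:500],(375,600)),cv2.resize(s[v-40:v+40,u-25:u+25],(375,600),interpolation=cv2.INTER_CUBIC)]));print(u,v)
E
```

```text
[[349.4275 223.3559]
 [350.4956 212.5548]
 [349.5483 222.1339]
 [349.0199 235.3385]]
[[458.0338  64.449 ]
 [467.3559  66.7857]
 [532.5226  66.7991]
 [441.5884  76.3092]]
349 223
```

View pics/c5.png

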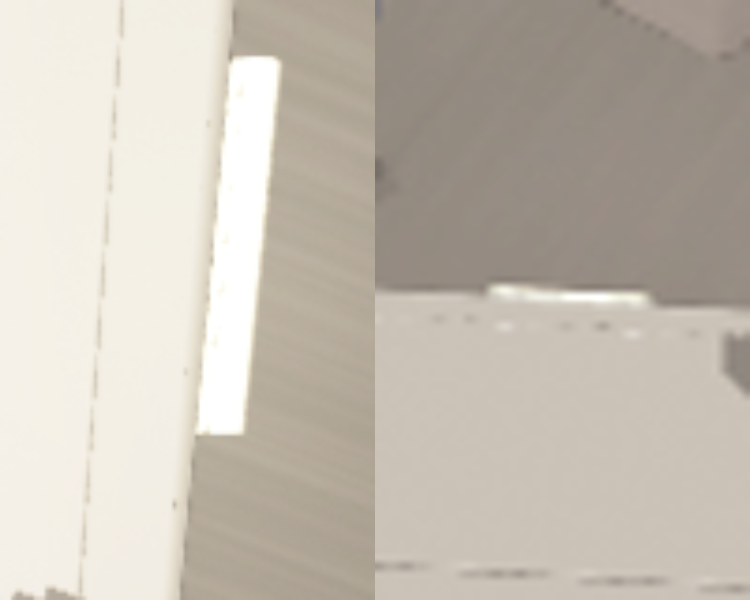

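The right clip shows only a ~7 mm uniform strip, the barrel's width, so it is flat. The front clip is centred under the fingers; I descend and press it in.

{"fn": "send_rows", "kwargs": {
  "moves": [
    [[0, 0, 0, 0, 0, 1.8, -1], [0, 0, 0, 0, 0, 1.3, -1], [0, 0, 0, 0, 0, 1.3, -1], [0, 0, 0, 0, 0, 1.3, -1], [0, 0, 0, 0, 0, 1.3, -1]]
  ]
}}

```text
time_s: 5.75
position: [0.4372, -0.1748, 0.048]
tcp_rot: [[0.939, 0.343, 0.0], [0.343, -0.939, -0.0], [0.0, 0.0, -1.0]]
force: [-1.5, -0.7, 0.7]
opening: 0.003
```

{"fn": "send_rows", "kwargs": {
  "moves": [
    [[0, 0, 0, 0.3, 0, 0, -1], [0, 0, 0, 0.3, 0, 0, -1], [0, 0, 0, 0.2, 0, 0, -1], [0, 0, 0, 0, 0, 0, -1], [0, 0, 0, 0, 0, 0, -1]]
  ]
}}

```text
time_s: 6.25
position: [0.4447, -0.1718, 0.049]
tcp_rot: [[0.94, 0.343, 0.001], [0.343, -0.94, -0.0], [0.001, 0.001, -1.0]]
force: [-1.2, 0.7, -0.3]
opening: 0.005
```

```bash
python3 b.py
```

```text
t 6.25 box-frame mm [-101.4678   -0.1011   49.003 ] yaw 20.030936738420834 F [-1.2039  0.683  -0.3338] 0.004803959100278819
```

{"fn": "send_rows", "kwargs": {
  "moves": [
    [[0, 0, 0, 0.2, 0, 0, -1], [0, 0, 0, 0.2, 0, 0, -1], [0, 0, 0, 0.2, 0, 0, -1], [0, 0, 0, 0, 0, 0, -1], [0, 0, 0, 0, 0, 0, -1]]
  ]
}}

```text
time_s: 6.75
position: [0.4457, -0.17, 0.049]
tcp_rot: [[0.939, 0.344, -0.008], [0.344, -0.939, 0.001], [-0.007, -0.004, -1.0]]
force: [-14.2, -9.9, 6.7]
opening: 0.006
```

```bash
python3 b.py
```

```text
t 6.75 box-frame mm [-99.9511   1.2277  48.9976] yaw 20.151292696468108 F [-14.1753  -9.9295   6.6897] 0.005763223797751834
```

{"fn": "send_rows", "kwargs": {
  "moves": [
    [[0, 0, 0, -2, 0, 0, -1], [0, 0, 0, 0, 0, -2.5, -1], [0, 0, 0, 0, 0, -4.7, -1], [0, 0, 0, 3, -3, 0, -1], [0, 0, 0, 3, -3, 0, -1]]
  ]
}}

```text
time_s: 7.25
position: [0.4694, -0.1007, 0.1229]
tcp_rot: [[0.941, 0.338, 0.006], [0.338, -0.941, -0.003], [0.005, 0.005, -1.0]]
force: [-0.2, 0.7, 0.1]
opening: 0.007
```

{"fn": "send_rows", "kwargs": {
  "moves": [
    [[0, 0, 0, 3, -3, 0, -1], [0, 0, 0, 2.5, -0.8, 0, -1], [0, 0, 0, 0, 0, 0, -1], [0, 0, 0, 0, 0, 0, -1], [0, 0, 0, 0, 0, 0, -1]]
  ]
}}

```text
time_s: 7.75
position: [0.505, -0.0456, 0.1206]
tcp_rot: [[0.94, 0.342, -0.0], [0.342, -0.94, 0.0], [-0.0, -0.0, -1.0]]
force: [-0.3, 0.4, 0.4]
opening: 0.005
```

```bash
python3 b.py
```

```text
t 7.75 box-frame mm [ -1.6321  97.8511 120.5978] yaw 19.977380710718375 F [-0.2959  0.4266  0.416 ] 0.005230180622355416
```

{"fn": "send_rows", "kwargs": {
  "moves": [
    [[0, 0, 0, 0, 0, 2, -1], [0, 0, 0, 0, 0, 1.3, -1], [0, 0, 0, 0, 0, 1.3, -1], [0, 0, 0, 0, 0, 1.3, -1], [0, 0, 0, 0, 0, 1.3, -1]]
  ]
}}

```text
time_s: 8.25
position: [0.5051, -0.0463, 0.0483]
tcp_rot: [[0.94, 0.34, -0.0], [0.34, -0.94, 0.0], [-0.0, -0.0, -1.0]]
force: [-0.3, 1.0, 1.0]
opening: 0.007
```

{"fn": "send_rows", "kwargs": {
  "moves": [
    [[0, 0, 0, 0, 0.4, 0, -1], [0, 0, 0, 0, 0.3, 0, -1], [0, 0, 0, 0, 0.3, 0, -1], [0, 0, 0, 0, 0.2, 0, -1], [0, 0, 0, 0, 0, 0, -1]]
  ]
}}

```text
time_s: 8.75
position: [0.5103, -0.0571, 0.0491]
tcp_rot: [[0.94, 0.342, 0.002], [0.342, -0.94, -0.001], [0.001, 0.001, -1.0]]
force: [0.3, -0.1, -0.2]
opening: 0.006
```

```bash
python3 b.py
```

```text
t 8.75 box-frame mm [-0.529  85.2719 49.1088] yaw 20.002313458309818 F [ 0.3264 -0.0691 -0.2105] 0.005729827600763214
```

{"fn": "send_rows", "kwargs": {
  "moves": [
    [[0, 0, 0, 0, 0.2, 0, -1], [0, 0, 0, 0, 0.2, 0, -1], [0, 0, 0, 0, 0.2, 0, -1], [0, 0, 0, 0, 0, 0, -1], [0, 0, 0, 0, 0, 0, -1]]
  ]
}}

```text
time_s: 9.25
position: [0.5119, -0.0622, 0.0486]
tcp_rot: [[0.94, 0.342, 0.0], [0.342, -0.94, -0.0], [0.0, 0.0, -1.0]]
force: [-0.4, 0.7, -0.2]
opening: 0.005
```

```bash
python3 b.py
```

```text
t 9.25 box-frame mm [-0.7794 79.9149 48.5801] yaw 20.027400369548875 F [-0.4312  0.7074 -0.1901] 0.004729818765855007
```

{"fn": "send_rows", "kwargs": {
  "moves": [
    [[0, 0, 0, 0, 0.2, 0, -1], [0, 0, 0, 0, 0.2, 0, -1], [0, 0, 0, 0, 0.2, 0, -1], [0, 0, 0, 0, 0, 0, -1], [0, 0, 0, 0, 0, 0, -1]]
  ]
}}

```text
time_s: 9.75
position: [0.5114, -0.0635, 0.0485]
tcp_rot: [[0.94, 0.341, -0.005], [0.341, -0.94, 0.006], [-0.003, -0.007, -1.0]]
force: [-0.4, 14.6, 5.1]
opening: 0.009
```

```bash
python3 b.py
```

```text
t 9.75 box-frame mm [-1.7299 78.8646 48.5299] yaw 19.93317300977406 F [-0.3931 14.62    5.1081] 0.008503991998610745
```

{"fn": "send_rows", "kwargs": {
  "moves": [
    [[0, 0, 0, 0, -2.2, 0, -1], [0, 0, 0, 0, 0, -2.5, -1], [0, 0, 0, 0, 0, -4.7, -1], [0, 0, 0, 3, 3, 0, -1], [0, 0, 0, 3, 3, 0, -1]]
  ]
}}

```text
time_s: 10.25
position: [0.5849, -0.0833, 0.1233]
tcp_rot: [[0.939, 0.344, 0.004], [0.344, -0.939, -0.002], [0.003, 0.003, -1.0]]
force: [1.3, 0.2, 0.1]
opening: 0.004
```

{"fn": "send_rows", "kwargs": {
  "moves": [
    [[0, 0, 0, 3, 3, 0, -1], [0, 0, 0, 2.3, 0.8, 0, -1], [0, 0, 0, 0, 0, 0, -1], [0, 0, 0, 0, 0, 0, -1], [0, 0, 0, 0, 0, 0, -1]]
  ]
}}

```text
time_s: 10.75
position: [0.6442, -0.0999, 0.1201]
tcp_rot: [[0.939, 0.343, -0.003], [0.343, -0.939, 0.001], [-0.002, -0.001, -1.0]]
force: [-0.2, -0.1, 0.8]
opening: 0.004
```

```bash
python3 b.py
```

```text
t 10.75 box-frame mm [110.6259  -0.7365 120.0598] yaw 20.04341601236115 F [-0.1736 -0.0942  0.7539] 0.00432572603513824
```

{"fn": "send_rows", "kwargs": {
  "moves": [
    [[0, 0, 0, 0.3, 0, 2, -1], [0, 0, 0, 0, 0, 1.3, -1], [0, 0, 0, 0, 0, 1.3, -1], [0, 0, 0, 0, 0, 1.3, -1], [0, 0, 0, 0, 0, 1.3, -1]]
  ]
}}

```text
time_s: 11.25
position: [0.6491, -0.0994, 0.0479]
tcp_rot: [[0.94, 0.342, 0.001], [0.342, -0.94, -0.0], [0.001, 0.0, -1.0]]
force: [0.6, -0.6, 0.8]
opening: 0.006
```

{"fn": "send_rows", "kwargs": {
  "moves": [
    [[0, 0, 0, -0.4, 0, 0, -1], [0, 0, 0, -0.3, 0, 0, -1], [0, 0, 0, -0.3, 0, 0, -1], [0, 0, 0, -0.2, 0, 0, -1], [0, 0, 0, 0, 0, 0, -1]]
  ]
}}

```text
time_s: 11.75
position: [0.6374, -0.1038, 0.049]
tcp_rot: [[0.94, 0.342, 0.0], [0.342, -0.94, -0.0], [0.0, 0.0, -1.0]]
force: [0.5, -0.5, -0.3]
opening: 0.007
```

```bash
python3 b.py
```

```text
t 11.75 box-frame mm [102.9184  -2.0765  49.0438] yaw 20.01384700322527 F [ 0.5471 -0.4917 -0.3021] 0.007305577164714604
```

{"fn": "send_rows", "kwargs": {
  "moves": [
    [[0, 0, 0, -0.2, 0, 0, -1], [0, 0, 0, -0.2, 0, 0, -1], [0, 0, 0, -0.2, 0, 0, -1], [0, 0, 0, -0.1, 0, 0, -1], [0, 0, 0, 0, 0, 0, -1]]
  ]
}}

```text
time_s: 12.25
position: [0.636, -0.1054, 0.0492]
tcp_rot: [[0.94, 0.341, 0.011], [0.341, -0.94, -0.0], [0.01, 0.004, -1.0]]
force: [10.0, 3.9, -4.9]
opening: 0.004
```

```bash
python3 b.py
```

```text
t 12.25 box-frame mm [101.0379  -3.1109  49.2457] yaw 19.93797657078 F [10.0047  3.8961 -4.8566] 0.0036871496502998615
```

{"fn": "send_rows", "kwargs": {
  "moves": [
    [[0, 0, 0, 2.2, 0, 0, -1], [0, 0, 0, 0, 0, -3, -1], [0, 0, 0, 0, 0, -4.5, -1], [0, 0, 0, 0, 0, -4.5, -1], [0, 0, 0, -4, 0, -4.5, -1]]
  ]
}}

```text
time_s: 12.75
position: [0.6237, -0.1097, 0.2088]
tcp_rot: [[0.939, 0.345, 0.006], [0.345, -0.939, -0.002], [0.005, 0.004, -1.0]]
force: [-0.0, -0.3, 0.4]
opening: 0.005
```

{"fn": "send_rows", "kwargs": {
  "moves": [
    [[0, 0, 0, -4.5, 0, 0, -1], [0, 0, 0, -4.5, 0, 0, -1], [0, 0, 0, -4.5, 0, 0, -1], [0, 0, 0, -1.5, 0, 0, -1], [0, 0, 0, 0, 0, 0, -1]]
  ]
}}

```text
time_s: 13.25
position: [0.4775, -0.1614, 0.2062]
tcp_rot: [[0.94, 0.34, -0.001], [0.34, -0.94, 0.0], [-0.001, -0.001, -1.0]]
force: [1.6, -0.2, -0.9]
opening: 0.008
```

```bash
python3 b.py;  python3 - <<'E'
from h import *
im=capture("wrist");im2=capture("side")[180:320,260:440]
cv2.imwrite("pics/w6.png",np.vstack([cv2.resize(im,(480,360)),cv2.resize(im2,(480,240),interpolation=cv2.INTER_CUBIC)]))
E
```

```text
t 13.25 box-frame mm [-67.0496  -1.5415 206.1975] yaw 19.881322211013206 F [ 1.57   -0.1725 -0.8753] 0.00811499555375942
```

View pics/w6.png

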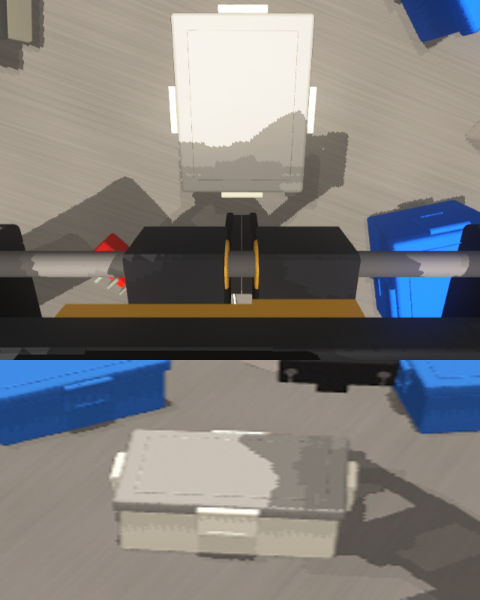

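All four clips now show only barrel-wide strips around the lid: wrist view at (243,8), (172,110), (313,110) and (242,194). The left clip lies flat on the side face in the side view at (228,530). The arm is clear, so I hand in.

```bash
python3 - <<'E'
from h import *
capture("top")
print([(np.round(d["location"],3).tolist(),round(d["p"],2)) for d in spot_in("top","small_box")])
print(bot.hand_in())
E
```

```text
[([0.563, 0.158, 0.064], 0.82), ([0.626, -0.11, 0.083], 0.62)]
the job is handed in; nothing more can be done
None
```

I folded all four clips of the white four-clip box down with the shut fingers, in the order right, front, left, back. For each one I pressed down on the flap, then pushed it in until it met solid resistance of about 10 to 18 N. I then raised the arm clear and handed the job in at about 13.5 s; no verdict was reported.

- **Clips:** in the last wrist and side views, each clip shows only as a strip about as wide as its hinge barrel, so all four look flat. I judged this by eye and did not measure the angles.
- **Large box:** the contact points suggest it moved only a few millimetres at most. I did not measure its position again after the last push. It stands upright in the pictures.
- **Small box:** the last check found it at (0.563, 0.158), against (0.561, 0.156) at the start. That is within measuring error, and the arm never went near it.
- **Disagreement:** that same check also gave a weaker second hit (p 0.62) at (0.626, -0.110). That is on the large box, so I took it as a false match.

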